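# Gauge a kiln prop against the saw's flip stop

### The arm

A 6-joint arm with a two-finger parallel gripper is mounted at the origin on the work surface. World frame = base frame: x ahead of the robot, y to its left, z up, the work surface at z = 0. Lengths are in mm, angles in rad, forces in N, time in s.
With the tool pointing down it reaches from about 350 to 875 mm from the base axis. Payload 4.2 kg.
Tool frame: the origin (TCP) lies midway between the tips of the shut fingers; the grasp point (between the pads) lies 19 mm behind it; z points along the fingers, y is the line along which they close (so a half turn about z gives the same grasp; the last joint's range is limited). The gripper opens to 85 mm and grips with 20 to 120 N. Pads are 22 mm wide; open, the fingers measure 114 mm over their backs; the gripper's body (76 mm by 85 mm) begins 54 mm behind the grasp point. The pads swing forward as they close: fully open they stand 13 mm farther back than shut.
Start: joints at [-0.979, 0.385, 0.008, 0, -1.194, -0.259], TCP at [204.197, -590.68, 231.312] pointing down, gripper open.
Joint ranges: [-3.14, 3.14], [-1.21, 2.06], [-1.07, 1.41], [-3.16, 2.05], [-2.99, -0.16], [-3.1, 3.1]. Speed limits (rad/s): [2.79, 2.79, 3.14, 3.14, 3.14, 3.14].

### API

Orientations are given as a unit quaternion [x, y, z, w].
In Python, from bench import arm gives the robot as it stands. The module is installed in compiled form; this text tells all that it offers.
- The arm moves only by the shell command python3 -m handwheel 'ROWS' [OPENING]. ROWS is JSON, a list of rows, each an object of numbers: "x", "y", "z": the shift along the world's x, y, z each as a share of 20 cm, from -1 to 1; "ax", "ay", "az": the turn, a rotation vector about the world's x, y, z each as a share of 90 degrees, from -1 to 1. In form: [{"x": .., "y": .., "z": .., "ax": .., "ay": .., "az": ..}, ...]. A call has exactly 8 rows; each row shifts and turns the commanded pose from where the row before left it; what a row does not reach is not made up. A row lasts 1/10 s, in which the tool goes at most 50 mm and 8.59 degrees, less where a joint would pass 70% of its speed; a pose out of reach is approached as far as the arm can. A call with a number of a shift or a turn outside -1 to 1 is refused whole. A call with a gripper value outside its range is refused whole. OPENING is the opening, from -1 (shut) to 1 (fully open), set as the call begins (- or left out, the last holds). The fingers move at their own pace and stop on an object; the grip force is fixed at half the most. Time passes only in rows, so rows that do not move let the fingers close, or fill a call up. It gives the time, the measured TCP pose, the force, the opening and the grip force at its end, in the units of the state.
- arm.read_state(): the state, without advancing time (a new reading comes with each control period).
- arm.get_image(name): name is "scene" or "top" or "wrist"; returns the picture (480x640x3 uint8, red, green, blue); there is no depth.
- arm.camera_params(name): a dict with "K" (3x3 intrinsics, pixels), "k1" (the pictures are not rectified: a ray, as slopes to the right and down, at radius r is drawn at 1 + k1 r^2 times it, then the intrinsics apply), "position" and "orientation" of the camera in the world. Camera axes: x right, y down, z forward; pixel columns grow to the right and rows downward; lengths in mm; the calibration is good to about 2 mm. A picture is of the moment at which its call begins: read the wrist's pose just before it. camera_params takes no time and is no camera call; for the wrist camera it gives the pose at the moment of the call.
- arm.job_done(): hands the job in; it is judged then, once.
The state is a dict: "clock": time; "joints": joint angles; "joint_vel": joint speeds; "joint_efforts": joint torques, N m; "position": TCP position; "ee_rot": TCP orientation; "contact_force": force on the tool from outside, world axes, zero at the start; "wrist_torque": the same for the moment, N m; "gripper_width": finger opening in mm; "grasp_force": force on a finger pad.
Only numpy, scipy, OpenCV 4.12 (cv2) and the standard library are available. Lean on these libraries where they do the work, as an engineer would, in place of code of your own. Each camera call takes 0.05 s, during which the arm holds its last target. There are 200 camera calls.

### The job

Set up the kiln prop on the wet saw for its cut: swing the flip stop fully down, bring the prop flat along the fence and slide it until its end bears on the stop's gauge screw with a light touch only, as anything over 10 N knocks the setting out. Then swing the stop all the way up again, leaving the prop flush along the fence just where it was gauged. Do not shift the offcut, the screwdriver or the plaster mould.

Things in the scene. Friction and masses are not known exactly. Their poses are not given: they have to be found in the camera images.
- saw: Bench wet saw, fixed. Origin on the bench under the middle of the fence's working face; x points from tray across fence to blade, y along the fence, z up. Flat aluminium tray: top 80 mm above the origin, x -250 to 0 mm, y -235 to 235 mm. Fence: upright rail along y, face at x = 0, 14 mm thick, 45 mm high above the tray. Blade and motor stand beyond it (x over 110 mm).
- stop_hinge (a point): Hinge axis of the flip stop (along the saw's y; point axes = saw's), midway between two steel lugs: 66 mm above the tray, 14 mm in front (-x) of the fence face. Lugs reach 11 mm towards -x from the axis and 15 mm to either side in y. The clamp saddle on the fence is 40 mm long in y, reaches 26 mm behind the fence face and 50 mm above the tray; its knob behind is lower.
- flip_stop (a joint): Flip stop, an aluminium L. 0 = down: gauge arm (14 wide in y, 24 deep, end 58 mm from axis) hangs before the fence; thumb lever (8 mm bar) level to -x, ending in a cross pin along y, 12 mm thick, 18 long, centre 50 mm from axis. Grows swinging up over the tray: pi/2 = arm level to -x, lever up; pi = arm up, lever level to +x. Stops at 0 and 3.2 rad; starts up; 0.1 N m friction holds it anywhere.
- screw_boss (a point): Where the steel gauge screw leaves the gauge arm's +y face, 48 mm from the hinge axis (18 mm above the tray when down); its y along the fence does not change as the stop swings. The screw's flat tip (11 mm wide, 4 mm thick head, gauge_screw_tip) stands 4 to 16 mm out from this point along +y, set differently each time and not measured: feel for it. Over 10 N from the prop is a failure.
- prop: Kiln prop, pale refractory bar 32 x 180 x 32 mm, 0.26 to 0.5 kg, loose on the tray, 20 to 70 mm off the fence, on the +y side of the stop, up to 15 degrees askew. Origin at its centre; y its length, z up. Along the fence no finger fits behind it, so it is pushed with closed fingers; it slides at roughly 1.5 to 4 N.
- offcut: Bystander: short offcut of the same bar, 32 x 55 x 32 mm, loose on the tray's near corner on the -y side. Origin at its centre.
- screwdriver: Bystander: screwdriver lying on the bench on the -y side of the saw. Origin at its underside.
- plaster_mould: Bystander: round white plaster mould, 170 mm wide, 40 mm high, on the bench on the +y side of the saw. Origin at the centre of its underside.
Not all that is in view belongs to the job. What is meant by the prop is not blue or green, and is the smaller of those in its own colour.

How it is judged (in metres and radians):
On the way, in this order (a step that is already met when the one before it is completed fails the run):
1. the flip stop is swung fully down (within 4 degrees) (value of joint flip_stop below 0.07 rad), for 0.2 s.
2. with the stop down, the prop lies along the fence and bears on the gauge screw (value of joint flip_stop below 0.09 rad and contact force between prop and gauge_screw_tip above 0.5 N and x of prop in the frame of saw above -0.0185 m and angle between the y axis of prop and the y axis of saw, either way round below 0.035 rad), for 0.2 s.
At the end, for the whole second after the job is handed in: The flip stop stands up (joint over 2.6 rad); the prop lies on the tray flush along the fence (within 2 mm and 0.03 rad), its end within 2 mm of the plane of the gauge screw's tip (the tip head's centre is 2 mm behind that plane, so 92 mm from the prop's centre), at rest (value of joint flip_stop above 2.6 rad and y of gauge_screw_tip in the frame of prop between -0.094 and -0.09 m and x of prop in the frame of saw above -0.018 m and z of prop in the frame of saw below 0.098 m and angle between the y axis of prop and the y axis of saw, either way round below 0.03 rad and linear speed of prop below 0.01 m/s); the robot touches nothing.
It fails at once if the prop is pressed on the gauge screw with more than 10 N (contact force between prop and gauge_screw_tip above 10 N).
It fails at once if the offcut is shifted by more than 15 mm (distance of offcut from where it was at the start of the episode above 0.015 m).
It fails at once if the screwdriver is shifted by more than 15 mm (distance of screwdriver from where it was at the start of the episode above 0.015 m).
It fails at once if the plaster mould is shifted by more than 15 mm (distance of plaster_mould from where it was at the start of the episode above 0.015 m).
It also fails if it takes over 72 s, if anything falls off the work surface, if the arm or the gripper's body presses on something with over 40 N, if the wrist force passes 120 N, or if a joint passes its speed limit or range.

## Working session

There is one attempt and no reset: what is moved stays moved. The work goes in short steps, Python scripts to look and compute and a shell command to move; the robot and the scene stay as the last step left them, time stands still between calls to the robot, and variables do not carry over. Pictures are saved under pics/ and viewed, at most 10 in all, crops included, and the job is handed in when it is done.

```bash
mkdir -p pics
cat > h.py <<'E'
import numpy as np, cv2
from scipy.spatial.transform import Rotation as R
from bench import arm
def img(n,f=None):
    p=arm.camera_params(n); im=arm.get_image(n)[:,:,::-1].copy()
    if f: cv2.imwrite('pics/'+f,im)
    return im,p
def Rm(p):
    o=np.array(p['orientation']); return R.from_quat(o).as_matrix() if o.size==4 else o.reshape(3,3)
def ray(p,u,v):
    K=np.array(p['K']);d=np.array([(u-K[0,2])/K[0,0],(v-K[1,2])/K[1,1]]);s=d.copy()
    for _ in range(20): s=d/(1+p['k1']*(s@s))
    return np.array(p['position']),Rm(p)@np.array([*s,1.])
def onz(p,u,v,z):
    o,d=ray(p,u,v); return o+d*(z-o[2])/d[2]
def proj(p,X):
    c=Rm(p).T@(np.array(X,float)-np.array(p['position']));s=c[:2]/c[2];s=s*(1+p['k1']*(s@s));K=np.array(p['K'])
    return s[0]*K[0,0]+K[0,2],s[1]*K[1,1]+K[1,2]
E
python3 - <<'E'
from h import *
for n in('scene','top','wrist'):
    im,p=img(n,n+'0.png'); print(n,p)
print(arm.read_state())
E
```

```text
scene {'K': array([[517.62639263,   0.        , 320.33616654],
       [  0.        , 517.62639263, 229.11435438],
       [  0.        ,   0.        ,   1.        ]]), 'k1': 0.050394783540010465, 'position': array([1409.02763872, -203.64722257,  922.51661787]), 'orientation': array([ 0.70182021,  0.56866715, -0.26732994, -0.33556037])}
top {'K': array([[475.68596148,   0.        , 317.08335484],
       [  0.        , 475.68596148, 241.46078493],
       [  0.        ,   0.        ,   1.        ]]), 'k1': -0.004061202006255012, 'position': array([ 176.92305727,   19.83034563, 1376.15620246]), 'orientation': array([ 0.70732051, -0.70016027,  0.06995788, -0.0676696 ])}
wrist {'K': array([[373.57680693,   0.        , 320.9331309 ],
       [  0.        , 373.57680693, 239.6396141 ],
       [  0.        ,   0.        ,   1.        ]]), 'k1': 0.021758851253351287, 'position': array([ 123.699096  , -618.10052851,  372.49795794]), 'orientation': array([0.57224601, 0.80292728, 0.13612512, 0.09649994])}
{'clock': 0.15, 'joints': array([-9.79420635e-01,  3.85382726e-01,  6.95223735e-03, -3.56900753e-04,
       -1.19402024e+00, -2.58598800e-01]), 'joint_vel': array([ 0.00129429, -0.00225224,  0.00223279,  0.00349381, -0.00027595,
       -0.00190338]), 'joint_efforts': array([-1.67372091e-04, -3.92678976e+01,  1.88581288e+01,  4.18856889e+00,
       -3.39621009e-03, -2.14540279e-06]), 'position': array([ 204.03856579, -590.29000317,  230.4753587 ]), 'ee_rot': array([-1.65556816e-01,  9.86199893e-01,  8.22010716e-04, -1.89940149e-04]), 'contact_force': array([-0.37078128,  0.82780629, -1.06891771]), 'wrist_torque': array([ 0.00501396, -0.04802895, -0.04154578]), 'grasp_force': 0.0, 'gripper_width': 85.41044726357217}
```

View pics/top0.png

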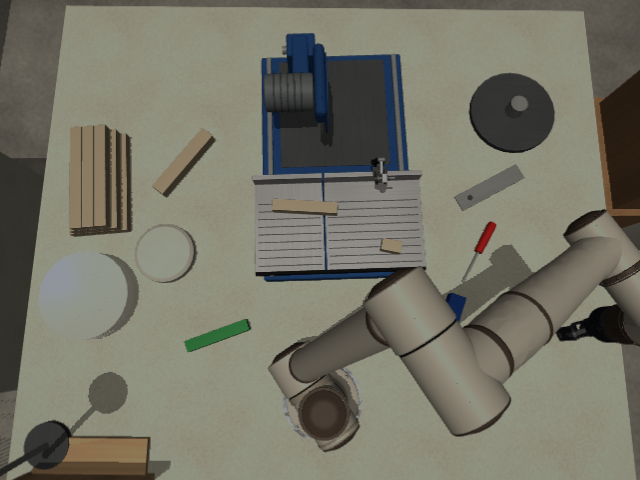

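View pics/scene0.png

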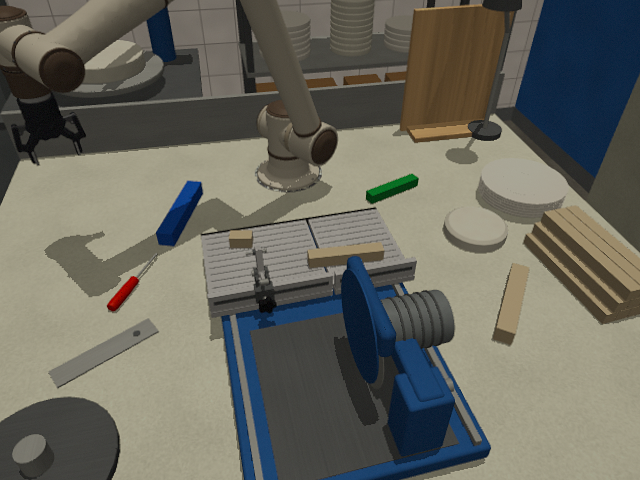

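Candidates for the prop:
- pale bar on the tray, top (305,207)
- larger pale bar on the bench, top (183,162)
- green bar, top (217,335)
- blue bar, top (455,307)
- offcut, top (391,246)
- board stack, top (100,180)

The pale bar on the tray, on the +y side of the stop, fits the description. I'll check its size against the bench bar and look closer with the wrist camera.

Run:
```python
from h import *
p=arm.camera_params('top')
for n,u,v,z in[('trayFL',257,271,80),('trayFR',425,269,80),('fenceL',254,177,125),('fenceR',421,172,125),('propa',273,205,112),('propb',337,209,112),('offc',391,246,112),('stop',380,172,150),('mould',85,295,40),('mould2',165,252,40),('bara',155,190,30),('barb',208,132,30),('sdr',480,245,10)]:
    print(n,onz(p,u,v,z).round(0))
im=cv2.imread('pics/top0.png')
c=im[150:290,240:440]; cv2.imwrite('pics/c1.png',cv2.resize(c,None,fx=4,fy=4,interpolation=cv2.INTER_CUBIC))
# camera in tool frame
s=arm.read_state();w=arm.camera_params('wrist');T=R.from_quat(s['ee_rot'])
print(T.inv().apply(w['position']-s['position']), (T.inv()*R.from_quat(w['orientation'])).as_matrix().round(3))
print(T.as_matrix().round(3))
```

```text
trayFL [349. 181.  80.]
trayFR [ 359. -281.   80.]
fenceL [603. 192. 125.]
fenceR [ 623. -268.  125.]
propa [527. 139. 112.]
propb [518. -37. 112.]
offc [ 416. -183.  112.]
stop [ 613. -151.  150.]
mould [281. 665.  40.]
mould2 [406. 450.  40.]
bara [592. 496.  30.]
barb [776. 349.  30.]
sdr [ 441. -461.   10.]
[  85.03316113    0.14224423 -142.16004445] [[-0.    -0.944 -0.329]
 [ 1.     0.    -0.001]
 [ 0.001 -0.329  0.944]]
[[-0.945 -0.327 -0.001]
 [-0.327  0.945  0.002]
 [ 0.     0.002 -1.   ]]
```

View pics/c1.png

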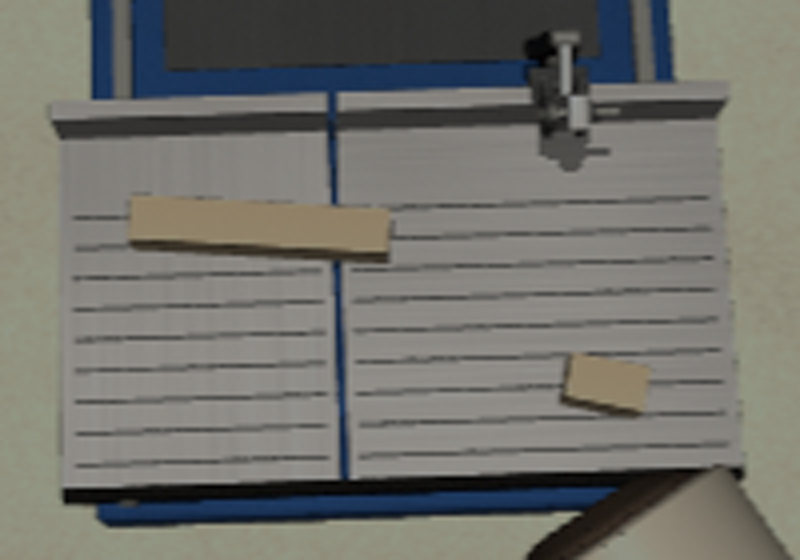

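The crop shows the prop on the tray at top-image (305,207), about 176 mm long. The bench bar measures about 236 mm, so the tray bar is the smaller one of its colour and is my choice. The stop is up at about (380,172), with the lever pointing to the blade. Next I'll go over the saw for a close look.

```bash
python3 -m handwheel '[{"x":0.1,"y":0.14,"z":0.08,"az":-0.024},{"x":0.1,"y":0.16,"z":0.08,"az":-0.024},{"x":0.1,"y":0.16,"z":0.08,"az":-0.024},{"x":0.1,"y":0.16,"z":0.08,"az":-0.024},{"x":0.1,"y":0.16,"z":0.08,"az":-0.024},{"x":0.1,"y":0.16,"z":0.08,"az":-0.024},{"x":0.1,"y":0.16,"z":0.02,"az":-0.024},{"x":0.1,"y":0.16,"z":0,"az":-0.024}]' -0.2
python3 -m handwheel '[{"x":0.1,"y":0.16},{"x":0.1,"y":0.16},{"x":0.1,"y":0.16},{"x":0.1,"y":0.16},{"x":0.1,"y":0.16},{"x":0.1,"y":0.16},{"x":0.1,"y":0.16},{"x":0,"y":0}]'
python3 - <<'E'
from h import *
im,p=img('wrist','w1.png'); print(p['position'],arm.read_state()['position'])
E
```

```text
[ 123.71227126 -618.14421948  372.64415276] [ 204.10879718 -590.37664028  230.62864111]invalid input at $[0]: expected keys x, y, z, ax, ay, az
invalid input at $[0]: expected keys x, y, z, ax, ay, az
```

View pics/w1.png

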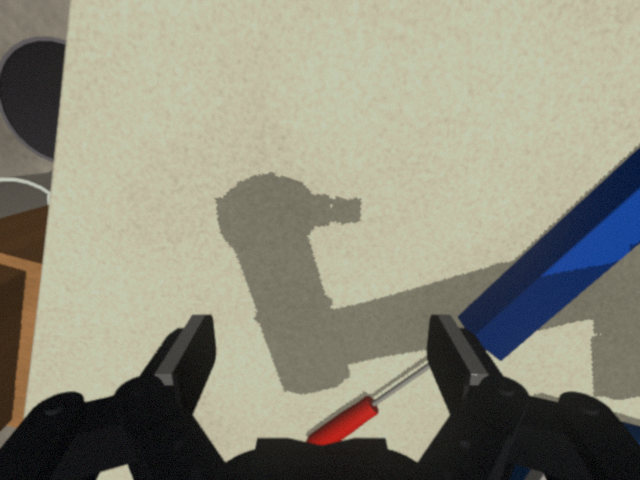

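All six keys are needed in every row, so nothing moved. Repeating with full rows.

```bash
python3 -m handwheel '[{"x":0.1,"y":0.14,"z":0.08,"ax":0,"ay":0,"az":-0.024},{"x":0.1,"y":0.16,"z":0.08,"ax":0,"ay":0,"az":-0.024},{"x":0.1,"y":0.16,"z":0.08,"ax":0,"ay":0,"az":-0.024},{"x":0.1,"y":0.16,"z":0.08,"ax":0,"ay":0,"az":-0.024},{"x":0.1,"y":0.16,"z":0.08,"ax":0,"ay":0,"az":-0.024},{"x":0.1,"y":0.16,"z":0.08,"ax":0,"ay":0,"az":-0.024},{"x":0.1,"y":0.16,"z":0.02,"ax":0,"ay":0,"az":-0.024},{"x":0.1,"y":0.16,"z":0,"ax":0,"ay":0,"az":-0.024}]' -0.2
python3 -m handwheel '[{"x":0.1,"y":0.16,"z":0,"ax":0,"ay":0,"az":0},{"x":0.1,"y":0.16,"z":0,"ax":0,"ay":0,"az":0},{"x":0.1,"y":0.16,"z":0,"ax":0,"ay":0,"az":0},{"x":0.1,"y":0.16,"z":0,"ax":0,"ay":0,"az":0},{"x":0.1,"y":0.16,"z":0,"ax":0,"ay":0,"az":0},{"x":0.1,"y":0.16,"z":0,"ax":0,"ay":0,"az":0},{"x":0.1,"y":0.16,"z":0,"ax":0,"ay":0,"az":0},{"x":0,"y":0,"z":0,"ax":0,"ay":0,"az":0}]'
python3 - <<'E'
from h import *
im,p=img('wrist','w2.png'); s=arm.read_state();print(p['position'],s['position'],s['gripper_width'],R.from_quat(s['ee_rot']).as_matrix().round(3))
E
```

```text
clock: 1.0
position: [365.0, -337.4, 332.4]
ee_rot: [-0.015, 1.0, -0.001, 0.001]
contact_force: [0.5, -0.6, -0.5]
gripper_width: 33.9
grasp_force: 0.0
clock: 1.8
position: [505.8, -111.7, 330.5]
ee_rot: [-0.018, 1.0, 0.0, -0.0]
contact_force: [-0.8, -0.0, 0.6]
gripper_width: 34.4
grasp_force: 0.0
[ 420.91158801 -114.6759749   472.71745407] [ 504.83625815 -113.02304195  330.65748382] 33.986911184056325 [[-0.999 -0.034 -0.001]
 [-0.034  0.999  0.   ]
 [ 0.001  0.    -1.   ]]
```

View pics/w2.png

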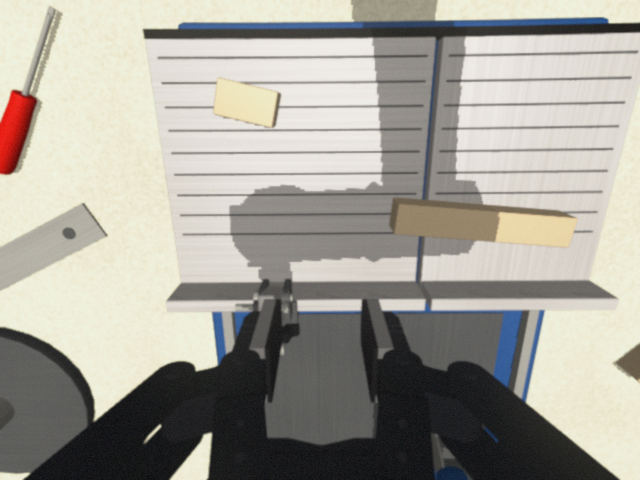

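This view shows the tray, the fence base at row ~282, the prop at (483,222) and the offcut at (247,102). The stop, near (275,300), is half hidden by a finger. I'll shift to see it free of the fingers.

```bash
python3 -m handwheel '[{"x":0.05,"y":0.08,"z":-0.05,"ax":0,"ay":0,"az":0},{"x":0.05,"y":0.08,"z":-0.05,"ax":0,"ay":0,"az":0},{"x":0.05,"y":0.08,"z":-0.05,"ax":0,"ay":0,"az":0},{"x":0.05,"y":0.08,"z":-0.05,"ax":0,"ay":0,"az":0},{"x":0,"y":0,"z":0,"ax":0,"ay":0,"az":0},{"x":0,"y":0,"z":0,"ax":0,"ay":0,"az":0},{"x":0,"y":0,"z":0,"ax":0,"ay":0,"az":0},{"x":0,"y":0,"z":0,"ax":0,"ay":0,"az":0}]'
python3 - <<'E'
from h import *
p2=dict(arm.camera_params('wrist'))
im,p=img('wrist','w3.png'); s=arm.read_state();print(p['position'],s['position'])
np.save('p3.npy',p,allow_pickle=True)
c=im[100:400,60:360]; cv2.imwrite('pics/c3.png',np.hstack([cv2.resize(c,(600,600),interpolation=cv2.INTER_CUBIC)]))
E
```

```text
clock: 2.65
position: [544.2, -51.0, 291.9]
ee_rot: [-0.015, 1.0, 0.0, 0.001]
contact_force: [0.6, 0.2, -0.3]
gripper_width: 33.8
grasp_force: 0.0
[459.01524182 -53.54355995 433.94275853] [544.16512205 -51.06229777 291.86994883]
```

View pics/c3.png

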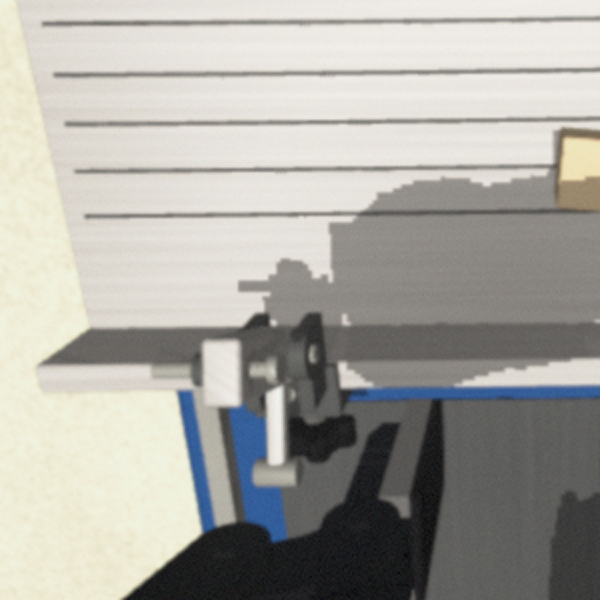

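The crop shows:
- the cross pin at crop (277,473), so px (198,336)
- the arm's end at px (171,286)
- the screw head on its +y side, near px (192,285), with its right edge at about px 198
- the fence base at row ~263 and the fence top front edge at row ~281

Now I'll turn these into positions.

```bash
cat > m.py <<'E'
from h import *
im=cv2.imread('pics/w3.png'); p=np.load('p3.npy',allow_pickle=True).item()
g=cv2.GaussianBlur(cv2.cvtColor(im,cv2.COLOR_BGR2GRAY),(3,3),0).astype(float)
# grooves: dark minima, cols 110..320
for r0 in (112,137,162):
    P=[]
    for u in range(112,320,3):
        w=g[r0-6:r0+5,u]; v=r0-6+np.argmin(w)
        if w.min()<w.max()-30: P.append(onz(p,u,v,80)[:2])
    P=np.array(P); k=cv2.fitLine(P.astype(np.float32),2,0,.01,.01).ravel(); print('groove',len(P),k.round(4),'yaw',np.arctan2(-k[0]*np.sign(k[1]),abs(k[1])).round(4))
# fence edges: base(z80), top front(z125), top back(z125)
for col in (120,235,250,450,500,550,600):
    d=np.diff(g[250:310,col]); idx=np.argsort(-abs(d))[:6]; print(col,sorted([(int(i+250),int(d[i])) for i in idx]))
for n,u,v,z in[('pin',198.5,336,143),('pinL',187,336,143),('pinR',210,336,143),('armTop',171,286,204),('armTl',161.5,270,204),('armTr',181,270,204),('tip',198.5,285,194)]:
    print(n,onz(p,u,v,z).round(1))
# prop top face in wrist w3 & top
hsv=cv2.cvtColor(im,cv2.COLOR_BGR2HSV); print(hsv[200,350],hsv[190,345],im.shape)
E
python3 m.py
```

```text
groove 70 [ 4.200000e-02 -9.991000e-01  4.637834e+02 -1.477536e+02] yaw 0.042
groove 70 [ 4.430000e-02 -9.990000e-01  4.858641e+02 -1.492163e+02] yaw 0.0443
groove 70 [ 4.140000e-02 -9.991000e-01  5.078776e+02 -1.506405e+02] yaw 0.0414
120 [(262, -24), (263, -37), (264, -30), (280, 21), (281, 37), (282, 31)]
235 [(262, -22), (284, 28), (292, -31), (293, -51), (294, -47), (307, -22)]
250 [(261, -13), (262, -12), (279, 13), (280, 12), (293, -17), (294, -16)]
450 [(259, -38), (260, -34), (277, 36), (278, 31), (290, -33), (291, -40)]
500 [(258, -32), (259, -36), (276, 24), (277, 32), (290, -36), (291, -32)]
550 [(257, -22), (258, -34), (259, -28), (276, 31), (277, 30), (278, 18)]
600 [(250, -1), (253, 1), (255, -1), (260, 1), (263, -1), (264, -1)]
pin [ 656.5 -158.5  143. ]
pinL [ 656.7 -168.8  143. ]
pinR [ 656.2 -148.1  143. ]
armTop [ 576.  -152.1  204. ]
armTl [ 564.3 -157.2  204. ]
armTr [ 563.9 -144.3  204. ]
tip [ 579.7 -136.9  194. ]
[ 18  76 155] [ 19  72 189] (480, 640, 3)
```

```bash
cat >> m.py <<'E'
print('---')
yw=.0425; ey=np.array([-np.sin(yw),np.cos(yw)]); ex=np.array([ey[1],-ey[0]])
for n,u,v,z in[('base',120,263.5,80),('base',450,260,80),('base',500,258.8,80),('tf',120,281.5,125),('tf',250,280,125),('tf',450,278,125),('tb',250,294,125),('tb',450,291,125),('tb',500,290.8,125)]:
    w=onz(p,u,v,z)[:2]; print(n,'along x:',round(w@ex,1),'y',round(w@ey,1))
F=np.array([0,0,0])
for n,u,v,z in[('pin',198.5,336,143),('armTop',171,286,204),('tipEdge',198.5,285,194),('lugL',182.5,270,155),('lugR',222.5,275,155),('trayL',105,264,80),('fenceTL',80,281.5,125)]:
    w=onz(p,u,v,z)[:2]; print(n,(w@ex).round(1),(w@ey).round(1))
pt=arm.camera_params('top')
for n,u,v,z in[('fl',240+62/4,150+122/4,125),('fr',240+727/4,150+96/4,125),('tfl',240+63/4,150+490/4,80),('tfr',240+742/4,150+470/4,80),('pin',240+566/4,150+36/4,143),('armtop',240+578/4,150+115/4,204)]:
    w=onz(pt,u,v,z)[:2]; print('T',n,(w@ex).round(1),(w@ey).round(1))
E
python3 m.py | sed -n '/---/,$p'
```

```text
---
base along x: 603.6 y -280.2
base along x: 603.7 y 56.6
base along x: 603.0 y 106.9
tf along x: 602.6 y -257.2
tf along x: 602.6 y -139.6
tf along x: 602.6 y 41.9
tb along x: 616.8 y -140.6
tb along x: 615.7 y 43.2
tb along x: 615.9 y 88.6
pin 649.1 -186.2
armTop 569.0 -176.4
tipEdge 573.4 -161.4
lugL 578.8 -187.1
lugR 583.6 -155.2
trayL 604.0 -295.4
fenceTL 602.0 -292.9
T fl 600.5 162.6
T fr 604.9 -296.2
T tfl 351.9 169.3
T tfr 350.7 -297.2
T pin 645.2 -184.7
T armtop 568.1 -179.5
```

The pin and arm end show the stop leaning about 20 degrees short of vertical (angle near 2.8 rad). I'll solve for the angle and recompute with consistent heights.

```bash
cat > m2.py <<'E'
from h import *
from scipy.optimize import least_squares
p=np.load('p3.npy',allow_pickle=True).item(); pt=arm.camera_params('top')
yw=.0425; ey=np.array([-np.sin(yw),np.cos(yw),0]); ex=np.array([ey[1],-ey[0],0]); ez=np.array([0,0,1.])
def W(x,y,z): return ex*(602.8+x)+ey*y+ez*(80+z)   # x from fence, y abs along ey, z above tray
def stop(th,y,s,l): return W(-14-s*np.sin(th)-l*np.cos(th),y,66-s*np.cos(th)+l*np.sin(th))
def res(q):
    th,y=q; r=[]
    for cam,X,uv in[(p,stop(th,y,0,50),(198.5,336.5)),(p,stop(th,y,58,0),(171,286)),(pt,stop(th,y,0,50),(381.5,159)),(pt,stop(th,y,58,0),(384.5,178.7))]:
        r+=list(np.array(proj(cam,X))-uv)
    return r
if __name__=='__main__':
    o=least_squares(res,[2.9,-180]); print(o.x,np.round(o.fun,1)); th,y=o.x
    print('pin W',stop(th,y,0,50).round(1),'hinge',W(-14,y,66).round(1))
    # screw tip plane from wrist px: find y offset so that (th, s=48) at px col 198.5
    for d in (7,11,15,19,23): print(d,np.round(proj(p,stop(th,y+d,48,0)),1))
    # prop: colour mask in top image
    im=cv2.imread('pics/top0.png');h=cv2.cvtColor(im,cv2.COLOR_BGR2HSV)
    m=cv2.inRange(h,(10,50,110),(25,140,255));m[:190]=0;m[225:]=0;m[:,:265]=0;m[:,345:]=0
    c=max(cv2.findContours(m,0,1)[0],key=cv2.contourArea);b=cv2.boxPoints(cv2.minAreaRect(c))
    for u,v in b:
        w=onz(pt,u,v,112); print('prop',(u,v),'x',round(w@ex-602.8,1),'y',round(w@ey,1))
E
python3 m2.py
```

```text
[   2.81493388 -178.36902735] [ 0.5 -0.9 -0.9 -0.4 -1.2  0.7 -0.7 -0.3]
pin W [ 643.2 -151.2  162. ] hinge [ 595.8 -153.2  146. ]
7 [185.7 283.6]
11 [191.3 283.5]
15 [196.9 283.5]
19 [202.5 283.4]
23 [208.1 283.3]
prop (np.float32(271.72003), np.float32(209.04)) x -81.3 y 120.3
prop (np.float32(272.32), np.float32(198.24)) x -50.6 y 118.2
prop (np.float32(336.56616), np.float32(201.80925)) x -66.3 y -58.5
prop (np.float32(335.9662), np.float32(212.60924)) x -97.0 y -55.6
```

```bash
python3 -m handwheel '[{"x":0.125,"y":-0.125,"z":-0.05,"ax":0,"ay":0,"az":0.002},{"x":0.125,"y":-0.125,"z":-0.05,"ax":0,"ay":0,"az":0.002},{"x":0.125,"y":-0.125,"z":-0.1,"ax":0,"ay":0,"az":0.002},{"x":0.12,"y":-0.125,"z":-0.1,"ax":0,"ay":0,"az":0.001},{"x":0,"y":0,"z":-0.05,"ax":0,"ay":0,"az":0},{"x":0,"y":0,"z":0,"ax":0,"ay":0,"az":0},{"x":0,"y":0,"z":0,"ax":0,"ay":0,"az":0},{"x":0,"y":0,"z":0,"ax":0,"ay":0,"az":0}]'
python3 - <<'E'
from h import *
from m2 import *
im,p=img('wrist','w4.png'); s=arm.read_state();print(s['position'],proj(p,stop(2.815,-178.4,0,50)),proj(p,s['position']))
E
```

```text
clock: 3.5
position: [643.3, -150.1, 223.4]
ee_rot: [-0.022, 1.0, -0.0, 0.001]
contact_force: [0.2, -0.0, 0.7]
gripper_width: 34.3
grasp_force: 0.0
[ 643.3477395  -150.01416559  223.40545416] (np.float64(319.3003378629412), np.float64(261.56160885255355)) (np.float64(321.24848838990954), np.float64(316.90681525176956))
```

View pics/w4.png

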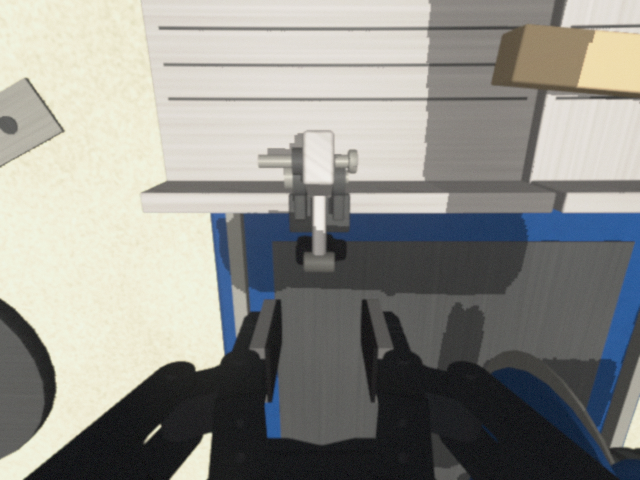

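The pin sits at (319,262), exactly where predicted, between the fingers. Descending and closing on it.

```bash
python3 -c "
from h import *
from m2 import *
p=arm.camera_params('wrist')
for d in (7,12,16,20): print(d,np.round(proj(p,stop(2.815,-178.4+d,48,0)),1))"
python3 -m handwheel '[{"x":0,"y":-0.005,"z":-0.05,"ax":0,"ay":0,"az":0},{"x":0,"y":0,"z":-0.06,"ax":0,"ay":0,"az":0},{"x":0,"y":0,"z":-0.06,"ax":0,"ay":0,"az":0},{"x":0,"y":0,"z":-0.06,"ax":0,"ay":0,"az":0},{"x":0,"y":0,"z":-0.06,"ax":0,"ay":0,"az":0},{"x":0,"y":0,"z":-0.06,"ax":0,"ay":0,"az":0},{"x":0,"y":0,"z":0,"ax":0,"ay":0,"az":0},{"x":0,"y":0,"z":0,"ax":0,"ay":0,"az":0}]'
python3 -m handwheel '[{"x":0,"y":0,"z":0,"ax":0,"ay":0,"az":0},{"x":0,"y":0,"z":0,"ax":0,"ay":0,"az":0},{"x":0,"y":0,"z":0,"ax":0,"ay":0,"az":0},{"x":0,"y":0,"z":0,"ax":0,"ay":0,"az":0},{"x":0,"y":0,"z":0,"ax":0,"ay":0,"az":0},{"x":0,"y":0,"z":0,"ax":0,"ay":0,"az":0},{"x":0,"y":0,"z":0,"ax":0,"ay":0,"az":0},{"x":0,"y":0,"z":0,"ax":0,"ay":0,"az":0}]' -1
```

```text
7 [333.9 160. ]
12 [344.8 160. ]
16 [353.6 160. ]
20 [362.3 160. ]
clock: 4.35
position: [643.3, -151.8, 151.0]
ee_rot: [-0.021, 1.0, -0.0, -0.0]
contact_force: [-0.2, 0.0, 0.6]
gripper_width: 34.3
grasp_force: 0.0
clock: 5.15
position: [643.9, -151.5, 151.9]
ee_rot: [-0.021, 1.0, -0.0, 0.001]
contact_force: [1.4, 2.2, 4.4]
gripper_width: 15.9
grasp_force: 58.8
```

```bash
python3 -c "
import numpy as np
t=np.linspace(2.815,-0.01,25);x=-50*np.cos(t);z=50*np.sin(t)
for a,b in zip(np.diff(x)/200,np.diff(z)/200): print(round(a,3),round(a*.0425,4),round(b,3))"
```

```text
-0.011 -0.0005 0.027
-0.014 -0.0006 0.026
-0.017 -0.0007 0.024
-0.02 -0.0008 0.022
-0.022 -0.0009 0.019
-0.024 -0.001 0.017
-0.026 -0.0011 0.014
-0.028 -0.0012 0.01
-0.029 -0.0012 0.007
-0.029 -0.0012 0.004
-0.029 -0.0012 0.0
-0.029 -0.0012 -0.003
-0.029 -0.0012 -0.007
-0.028 -0.0012 -0.01
-0.026 -0.0011 -0.013
-0.025 -0.001 -0.016
-0.023 -0.001 -0.019
-0.02 -0.0009 -0.021
-0.018 -0.0007 -0.024
-0.015 -0.0006 -0.026
-0.012 -0.0005 -0.027
-0.008 -0.0004 -0.028
-0.005 -0.0002 -0.029
-0.001 -0.0001 -0.029
```

```bash
python3 -m handwheel '[{"x":-0.011,"y":-0.001,"z":0.027,"ax":0,"ay":0,"az":0},{"x":-0.014,"y":0,"z":0.026,"ax":0,"ay":0,"az":0},{"x":-0.017,"y":-0.001,"z":0.024,"ax":0,"ay":0,"az":0},{"x":-0.02,"y":-0.001,"z":0.022,"ax":0,"ay":0,"az":0},{"x":-0.022,"y":-0.001,"z":0.019,"ax":0,"ay":0,"az":0},{"x":-0.024,"y":-0.001,"z":0.017,"ax":0,"ay":0,"az":0},{"x":-0.026,"y":-0.001,"z":0.014,"ax":0,"ay":0,"az":0},{"x":-0.028,"y":-0.001,"z":0.01,"ax":0,"ay":0,"az":0}]'
```

```text
clock: 5.95
position: [611.7, -152.8, 181.1]
ee_rot: [-0.021, 1.0, 0.001, 0.001]
contact_force: [6.6, 1.0, -6.0]
gripper_width: 15.6
grasp_force: 58.6
```

```bash
python3 -m handwheel '[{"x":-0.029,"y":-0.001,"z":0.007,"ax":0,"ay":0,"az":0},{"x":-0.029,"y":-0.001,"z":0.004,"ax":0,"ay":0,"az":0},{"x":-0.029,"y":-0.001,"z":0,"ax":0,"ay":0,"az":0},{"x":-0.029,"y":-0.001,"z":-0.003,"ax":0,"ay":0,"az":0},{"x":-0.029,"y":-0.001,"z":-0.007,"ax":0,"ay":0,"az":0},{"x":-0.028,"y":-0.001,"z":-0.01,"ax":0,"ay":0,"az":0},{"x":-0.026,"y":-0.001,"z":-0.013,"ax":0,"ay":0,"az":0},{"x":-0.025,"y":-0.001,"z":-0.016,"ax":0,"ay":0,"az":0}]'
python3 -m handwheel '[{"x":-0.023,"y":-0.001,"z":-0.019,"ax":0,"ay":0,"az":0},{"x":-0.02,"y":-0.001,"z":-0.021,"ax":0,"ay":0,"az":0},{"x":-0.018,"y":-0.001,"z":-0.024,"ax":0,"ay":0,"az":0},{"x":-0.015,"y":-0.001,"z":-0.026,"ax":0,"ay":0,"az":0},{"x":-0.012,"y":0,"z":-0.027,"ax":0,"ay":0,"az":0},{"x":-0.008,"y":0,"z":-0.028,"ax":0,"ay":0,"az":0},{"x":-0.005,"y":0,"z":-0.029,"ax":0,"ay":0,"az":0},{"x":0,"y":0,"z":-0.029,"ax":0,"ay":0,"az":0}]'
```

```text
clock: 6.75
position: [569.0, -154.8, 179.9]
ee_rot: [-0.022, 1.0, -0.001, 0.005]
contact_force: [-1.6, 6.0, 18.1]
gripper_width: 13.4
grasp_force: 58.3
clock: 7.55
position: [536.5, -156.0, 135.4]
ee_rot: [-0.019, 1.0, 0.001, -0.01]
contact_force: [-21.4, 2.2, 17.1]
gripper_width: 13.5
grasp_force: 92.1
```

The opening fell to 13.5 mm and x is about 9 mm beyond the expected arc, so I'll look before going on.

Run:
```python
from h import *
a,_=img('wrist','w5.png'); b,_=img('scene','s5.png')
s=arm.read_state(); print(s['position'],s['contact_force'],s['gripper_width'])
c=cv2.resize(b[220:330,190:310],(436,400),interpolation=cv2.INTER_CUBIC)
cv2.imwrite('pics/c5.png',np.hstack([cv2.resize(a[200:480,180:460],(400,400)),c[:,:400]]))
```

```text
[ 535.89330495 -155.97426341  133.61669959] [-18.42535629   2.31013876  12.00806328] 13.401875599968664
```

View pics/c5.png

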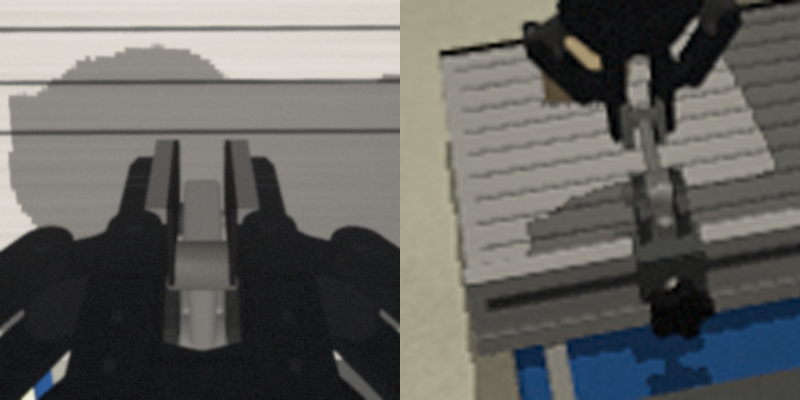

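The fingers have come off the pin and now hold the sides of the gauge arm, which is about level with the lever up (crop: arm end at (200,185), pin at (200,262)). I'll open wide, rise clear, then look again.

```bash
python3 -m handwheel '[{"x":0,"y":0,"z":0,"ax":0,"ay":0,"az":0},{"x":0,"y":0,"z":0,"ax":0,"ay":0,"az":0},{"x":0,"y":0,"z":0,"ax":0,"ay":0,"az":0},{"x":0,"y":0,"z":0,"ax":0,"ay":0,"az":0},{"x":0,"y":0,"z":0,"ax":0,"ay":0,"az":0},{"x":0,"y":0,"z":0.05,"ax":0,"ay":0,"az":0},{"x":0,"y":0,"z":0.1,"ax":0,"ay":0,"az":0},{"x":0,"y":0,"z":0.1,"ax":0,"ay":0,"az":0}]' 0.4
python3 -m handwheel '[{"x":0,"y":0,"z":0.1,"ax":0,"ay":0,"az":0},{"x":0,"y":0,"z":0.1,"ax":0,"ay":0,"az":0},{"x":0,"y":0.1,"z":0.1,"ax":0,"ay":0,"az":0},{"x":0.05,"y":0.1,"z":0.1,"ax":0,"ay":0,"az":0},{"x":0.05,"y":0.1,"z":0.1,"ax":0,"ay":0,"az":0},{"x":0.05,"y":0.1,"z":0,"ax":0,"ay":0,"az":0},{"x":0,"y":0,"z":0,"ax":0,"ay":0,"az":0},{"x":0,"y":0,"z":0,"ax":0,"ay":0,"az":0}]'
python3 - <<'E'
from h import *
from m2 import *
im,p=img('wrist','w6.png'); np.save('p6.npy',p,allow_pickle=True); s=arm.read_state();print(s['position'])
for th in (0.5,1,1.3,1.6,1.9,2.2): print(th,'pin',np.round(proj(p,stop(th,-178.4,0,50))),'armend',np.round(proj(p,stop(th,-178.4,58,0))))
cv2.imwrite('pics/c6.png',cv2.resize(im[120:420,40:360],(640,600),interpolation=cv2.INTER_CUBIC))
E
```

```text
clock: 8.45
position: [545.8, -155.5, 185.9]
ee_rot: [-0.021, 1.0, -0.0, -0.0]
contact_force: [1.0, -0.4, 0.2]
gripper_width: 59.5
grasp_force: 0.0
clock: 9.25
position: [575.6, -75.2, 285.1]
ee_rot: [-0.022, 1.0, -0.0, -0.0]
contact_force: [0.0, -0.5, 0.1]
gripper_width: 59.5
grasp_force: 0.0
[575.39902535 -75.67343514 284.92016843]
0.5 pin [209. 197.] armend [234. 196.]
1 pin [203. 228.] armend [227. 176.]
1.3 pin [203. 250.] armend [221. 171.]
1.6 pin [204. 271.] armend [215. 172.]
1.9 pin [208. 289.] armend [209. 180.]
2.2 pin [212. 301.] armend [204. 196.]
```

View pics/c6.png

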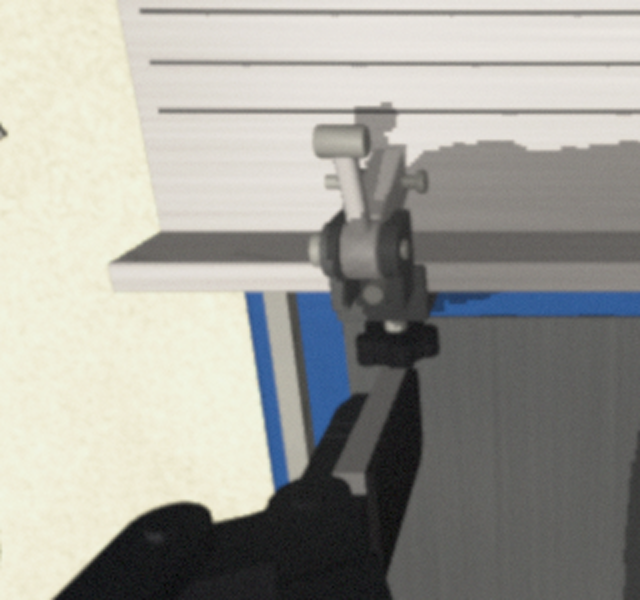

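The pin is at px (211,190), which puts the stop at about 0.43 rad, nearly down. I'll press the pin down from above with closed fingers.

```bash
python3 -m handwheel '[{"x":-0.035,"y":-0.1,"z":-0.025,"ax":0,"ay":0,"az":0},{"x":-0.035,"y":-0.1,"z":-0.05,"ax":0,"ay":0,"az":0},{"x":-0.035,"y":-0.1,"z":-0.075,"ax":0,"ay":0,"az":0},{"x":-0.035,"y":-0.1,"z":-0.1,"ax":0,"ay":0,"az":0},{"x":0,"y":0,"z":-0.1,"ax":0,"ay":0,"az":0},{"x":0,"y":0,"z":-0.1,"ax":0,"ay":0,"az":0},{"x":0,"y":0,"z":-0.05,"ax":0,"ay":0,"az":0},{"x":0,"y":0,"z":0,"ax":0,"ay":0,"az":0}]' -1
python3 -m handwheel '[{"x":0,"y":0,"z":-0.02,"ax":0,"ay":0,"az":0},{"x":0,"y":0,"z":-0.02,"ax":0,"ay":0,"az":0},{"x":0,"y":0,"z":-0.02,"ax":0,"ay":0,"az":0},{"x":0,"y":0,"z":-0.02,"ax":0,"ay":0,"az":0},{"x":0,"y":0,"z":-0.02,"ax":0,"ay":0,"az":0},{"x":0,"y":0,"z":-0.02,"ax":0,"ay":0,"az":0},{"x":0,"y":0,"z":-0.01,"ax":0,"ay":0,"az":0},{"x":0,"y":0,"z":0,"ax":0,"ay":0,"az":0}]'
```

```text
clock: 10.1
position: [546.6, -156.0, 183.5]
ee_rot: [-0.021, 1.0, 0.0, -0.002]
contact_force: [-0.7, 1.0, 0.3]
gripper_width: 0.3
grasp_force: 0.0
clock: 10.9
position: [547.9, -155.5, 158.5]
ee_rot: [-0.021, 1.0, 0.0, 0.0]
contact_force: [0.2, 0.2, 0.8]
gripper_width: -0.2
grasp_force: 0.0
```

```bash
python3 -m handwheel '[{"x":0,"y":0,"z":-0.01,"ax":0,"ay":0,"az":0},{"x":0,"y":0,"z":-0.01,"ax":0,"ay":0,"az":0},{"x":0,"y":0,"z":-0.01,"ax":0,"ay":0,"az":0},{"x":0,"y":0,"z":-0.01,"ax":0,"ay":0,"az":0},{"x":0,"y":0,"z":0,"ax":0,"ay":0,"az":0},{"x":0,"y":0,"z":0,"ax":0,"ay":0,"az":0},{"x":0,"y":0,"z":0,"ax":0,"ay":0,"az":0},{"x":0,"y":0,"z":0,"ax":0,"ay":0,"az":0}]'
```

```text
clock: 11.7
position: [547.7, -155.6, 151.8]
ee_rot: [-0.021, 1.0, -0.0, 0.0]
contact_force: [-3.8, 0.1, 6.2]
gripper_width: -0.0
grasp_force: 3.2
```

```bash
python3 -m handwheel '[{"x":0,"y":0,"z":-0.01,"ax":0,"ay":0,"az":0},{"x":0,"y":0,"z":-0.01,"ax":0,"ay":0,"az":0},{"x":0,"y":0,"z":0,"ax":0,"ay":0,"az":0},{"x":0,"y":0,"z":0,"ax":0,"ay":0,"az":0},{"x":0,"y":0,"z":0,"ax":0,"ay":0,"az":0},{"x":0,"y":0,"z":0,"ax":0,"ay":0,"az":0},{"x":0,"y":0,"z":0,"ax":0,"ay":0,"az":0},{"x":0,"y":0,"z":0,"ax":0,"ay":0,"az":0}]'
```

```text
clock: 12.5
position: [547.9, -155.7, 151.3]
ee_rot: [-0.022, 1.0, -0.001, 0.001]
contact_force: [-9.3, 4.3, 21.6]
gripper_width: 0.2
grasp_force: 10.7
```

The stop bears on its limit: 21 N with no further travel. Now I'll go behind the prop's −x face.

```bash
python3 -m handwheel '[{"x":0,"y":0,"z":0.2,"ax":0,"ay":0,"az":0},{"x":-0.07,"y":0.2,"z":0.02,"ax":0,"ay":0,"az":0},{"x":-0.07,"y":0.2,"z":0,"ax":0,"ay":0,"az":0},{"x":-0.07,"y":0.2,"z":0,"ax":0,"ay":0,"az":0},{"x":-0.07,"y":0.2,"z":0,"ax":0,"ay":0,"az":0},{"x":-0.07,"y":0.2,"z":0,"ax":0,"ay":0,"az":0},{"x":0,"y":0,"z":0,"ax":0,"ay":0,"az":0},{"x":0,"y":0,"z":0,"ax":0,"ay":0,"az":0}]'
cat > pr.py <<'E'
from m2 import *
def prop(cam):
    im,q=img(cam); h=cv2.cvtColor(im,cv2.COLOR_BGR2HSV)
    m=cv2.inRange(h,(10,50,60),(25,150,255))
    for c in cv2.findContours(m,0,1)[0]:
        if cv2.contourArea(c)<150: continue
        out=[]
        for u,v in cv2.approxPolyDP(c,4,True)[:,0]:
            w=onz(q,u,v,112); out.append((int(u),int(v),round(w@ex-602.8,1),round(w@ey,1)))
        if min(abs(o[2]) for o in out)<140 and abs(out[0][3])<300: print(cam,cv2.contourArea(c),out)
def joint(cam='top'):
    pass
E
python3 -c "
from pr import *
prop('wrist');prop('top')
im,q=img('top','t7.png')
for th in (0,.05,.4): print(th,np.round(proj(q,stop(th,-178.4,0,50)),1),np.round(proj(q,stop(th,-178.4,58,0)),1))"
```

```text
clock: 13.3
position: [478.0, 45.6, 191.0]
ee_rot: [-0.022, 1.0, 0.0, 0.001]
contact_force: [-0.8, 0.5, -0.0]
gripper_width: 0.3
grasp_force: 0.0
wrist 3347.5 [(639, 399, np.float64(-10.0), np.float64(254.6)), (567, 452, np.float64(41.1), np.float64(214.3)), (609, 479, np.float64(67.9), np.float64(252.1)), (639, 479, np.float64(67.2), np.float64(274.9))]
wrist 13028.0 [(197, 289, np.float64(-96.6), np.float64(-56.0)), (198, 326, np.float64(-68.7), np.float64(-58.3)), (285, 333, np.float64(-63.2), np.float64(0.6)), (288, 315, np.float64(-77.3), np.float64(3.1)), (303, 310, np.float64(-81.1), np.float64(13.2)), (306, 298, np.float64(-90.1), np.float64(15.3)), (335, 297, np.float64(-90.9), np.float64(34.5)), (338, 309, np.float64(-81.9), np.float64(36.7)), (354, 316, np.float64(-76.6), np.float64(47.6)), (359, 340, np.float64(-57.7), np.float64(51.6)), (455, 347, np.float64(-52.4), np.float64(118.3)), (465, 311, np.float64(-80.8), np.float64(121.6)), (447, 288, np.float64(-97.8), np.float64(107.7)), (212, 268, np.float64(-111.6), np.float64(-44.8))]
top 1324.5 [(303, 148, np.float64(93.7), np.float64(29.7)), (287, 156, np.float64(71.3), np.float64(75.2)), (282, 173, np.float64(21.6), np.float64(90.2)), (289, 185, np.float64(-13.9), np.float64(71.4)), (305, 190, np.float64(-29.7), np.float64(27.5)), (319, 184, np.float64(-13.6), np.float64(-11.8)), (325, 165, np.float64(41.3), np.float64(-30.5)), (318, 153, np.float64(77.5), np.float64(-12.1))]
top 974.0 [(212, 135, np.float64(140.8), np.float64(286.2)), (202, 128, np.float64(162.9), np.float64(314.9)), (153, 186, np.float64(-4.9), np.float64(448.0)), (162, 193, np.float64(-25.9), np.float64(422.5))]
0 [381.7 196.1] [377.8 185. ]
0.05 [381.8 195.8] [377.9 186. ]
0.4 [382.6 192.6] [378.5 192.2]
```

```bash
python3 -m handwheel '[{"x":0,"y":0,"z":-0.1,"ax":0,"ay":0,"az":0},{"x":0,"y":0,"z":-0.1,"ax":0,"ay":0,"az":0},{"x":0,"y":0,"z":-0.1,"ax":0,"ay":0,"az":0},{"x":0,"y":0,"z":-0.1,"ax":0,"ay":0,"az":0},{"x":0,"y":0,"z":-0.08,"ax":0,"ay":0,"az":0},{"x":0.03,"y":0,"z":-0.03,"ax":0,"ay":0,"az":0},{"x":0.03,"y":0.001,"z":0,"ax":0,"ay":0,"az":0},{"x":0.03,"y":0.001,"z":0,"ax":0,"ay":0,"az":0}]'
python3 -m handwheel '[{"x":0.03,"y":0.001,"z":0,"ax":0,"ay":0,"az":0},{"x":0.03,"y":0.001,"z":0,"ax":0,"ay":0,"az":0},{"x":0.03,"y":0.001,"z":0,"ax":0,"ay":0,"az":0},{"x":0.03,"y":0.001,"z":0,"ax":0,"ay":0,"az":0},{"x":0.03,"y":0.001,"z":0,"ax":0,"ay":0,"az":0},{"x":0.03,"y":0.001,"z":0,"ax":0,"ay":0,"az":0},{"x":0.03,"y":0.001,"z":0,"ax":0,"ay":0,"az":0},{"x":0.02,"y":0.001,"z":0,"ax":0,"ay":0,"az":0}]'
```

```text
clock: 14.25
position: [497.4, 44.7, 89.5]
ee_rot: [-0.021, 1.0, 0.0, 0.001]
contact_force: [-0.2, 0.8, 0.3]
gripper_width: 0.2
grasp_force: 0.0
clock: 15.05
position: [541.2, 46.1, 89.3]
ee_rot: [-0.021, 1.0, -0.0, -0.001]
contact_force: [-7.2, -0.0, 5.7]
gripper_width: 0.3
grasp_force: 3.3
```

```bash
python3 -m handwheel '[{"x":0.015,"y":0.001,"z":0,"ax":0,"ay":0,"az":0},{"x":0.015,"y":0.001,"z":0,"ax":0,"ay":0,"az":0},{"x":0.015,"y":0,"z":0,"ax":0,"ay":0,"az":0},{"x":0.015,"y":0.001,"z":0,"ax":0,"ay":0,"az":0},{"x":0.01,"y":0,"z":0,"ax":0,"ay":0,"az":0},{"x":0.005,"y":0,"z":0,"ax":0,"ay":0,"az":0},{"x":0.005,"y":0,"z":0,"ax":0,"ay":0,"az":0},{"x":0,"y":0,"z":0,"ax":0,"ay":0,"az":0}]'
```

```text
clock: 15.85
position: [555.6, 46.8, 89.3]
ee_rot: [-0.021, 1.0, -0.0, -0.003]
contact_force: [-9.7, 0.9, 7.9]
gripper_width: 0.2
grasp_force: 4.5
```

```bash
python3 -m handwheel '[{"x":0.005,"y":0,"z":0,"ax":0,"ay":0,"az":0},{"x":0.005,"y":0,"z":0,"ax":0,"ay":0,"az":0},{"x":0.005,"y":0,"z":0,"ax":0,"ay":0,"az":0},{"x":0.005,"y":0,"z":0,"ax":0,"ay":0,"az":0},{"x":0,"y":0,"z":0,"ax":0,"ay":0,"az":0},{"x":0,"y":0,"z":0,"ax":0,"ay":0,"az":0},{"x":0,"y":0,"z":0,"ax":0,"ay":0,"az":0},{"x":0,"y":0,"z":0,"ax":0,"ay":0,"az":0}]'
python3 -c "
from pr import *
prop('wrist')"
```

```text
clock: 16.65
position: [558.4, 47.1, 89.1]
ee_rot: [-0.021, 1.0, -0.0, -0.004]
contact_force: [-11.8, 3.1, 8.0]
gripper_width: -0.1
grasp_force: 5.8
wrist 175.5 [(424, 415, np.float64(-11.9), np.float64(64.6)), (439, 432, np.float64(-3.3), np.float64(71.3)), (450, 435, np.float64(-1.8), np.float64(76.0))]
wrist 164.5 [(218, 415, np.float64(-11.9), np.float64(-17.9)), (193, 436, np.float64(-1.3), np.float64(-29.0))]
wrist 465.0 [(316, 400, np.float64(-19.1), np.float64(21.4)), (312, 434, np.float64(-2.1), np.float64(19.6)), (329, 435, np.float64(-1.5), np.float64(26.6)), (326, 400, np.float64(-19.1), np.float64(25.3))]
wrist 13224.5 [(358, 329, np.float64(-51.3), np.float64(37.0)), (360, 349, np.float64(-42.7), np.float64(38.0)), (370, 363, np.float64(-36.5), np.float64(42.0)), (388, 368, np.float64(-34.2), np.float64(49.0)), (399, 358, np.float64(-38.7), np.float64(52.9)), (417, 360, np.float64(-37.9), np.float64(59.7)), (537, 435, np.float64(-2.3), np.float64(111.0)), (565, 436, np.float64(-2.0), np.float64(122.2)), (580, 375, np.float64(-31.6), np.float64(121.9)), (538, 331, np.float64(-50.7), np.float64(102.8))]
wrist 7873.5 [(124, 421, np.float64(-9.2), np.float64(-55.7)), (225, 360, np.float64(-37.9), np.float64(-13.1)), (243, 358, np.float64(-38.7), np.float64(-6.2)), (255, 368, np.float64(-34.2), np.float64(-1.9)), (273, 362, np.float64(-36.9), np.float64(5.1)), (285, 331, np.float64(-50.4), np.float64(10.1)), (151, 330, np.float64(-51.0), np.float64(-39.1)), (116, 373, np.float64(-32.3), np.float64(-55.0))]
```

```bash
python3 -m handwheel '[{"x":0.005,"y":0,"z":0,"ax":0,"ay":0,"az":0},{"x":0.005,"y":0,"z":0,"ax":0,"ay":0,"az":0},{"x":0.005,"y":0,"z":0,"ax":0,"ay":0,"az":0},{"x":0,"y":0,"z":0,"ax":0,"ay":0,"az":0},{"x":0,"y":0,"z":0,"ax":0,"ay":0,"az":0},{"x":0,"y":0,"z":0,"ax":0,"ay":0,"az":0},{"x":0,"y":0,"z":0,"ax":0,"ay":0,"az":0},{"x":0,"y":0,"z":0,"ax":0,"ay":0,"az":0}]'
```

```text
clock: 17.5
position: [558.4, 47.0, 89.0]
ee_rot: [-0.021, 1.0, -0.001, -0.007]
contact_force: [-18.4, 5.3, 13.7]
gripper_width: 0.2
grasp_force: 9.6
```

Flush: there's no more travel with force rising, and the finger is at x = −43 mm as expected. Next I'll go round to the +y end.

```bash
python3 -m handwheel '[{"x":-0.17,"y":0,"z":0.02,"ax":0,"ay":0,"az":0},{"x":-0.007,"y":0.16,"z":0,"ax":0,"ay":0,"az":0},{"x":-0.007,"y":0.16,"z":0,"ax":0,"ay":0,"az":0},{"x":-0.007,"y":0.16,"z":0,"ax":0,"ay":0,"az":0},{"x":-0.007,"y":0.16,"z":0,"ax":0,"ay":0,"az":0},{"x":0.135,"y":0.006,"z":0,"ax":0,"ay":0,"az":0},{"x":0.135,"y":0.006,"z":0,"ax":0,"ay":0,"az":0},{"x":0,"y":0,"z":0,"ax":0,"ay":0,"az":0}]'
python3 -c "
from h import *
s=arm.read_state();w=s['position'];print(w,'saw x',w[0]*.9991+w[1]*.0425-602.8,'y',-w[0]*.0425+w[1]*.9991,s['contact_force'])"
```

```text
clock: 18.3
position: [582.6, 178.9, 93.2]
ee_rot: [-0.021, 1.0, 0.001, 0.002]
contact_force: [-1.0, -0.1, -0.1]
gripper_width: 0.6
grasp_force: 0.0
[582.58461307 178.90199734  93.20081749] saw x -13.136378194110648 y 153.98113949112565 [-1.04359402 -0.11458976 -0.12058991]
```

```bash
python3 -m handwheel '[{"x":-0.022,"y":-0.03,"z":0,"ax":0,"ay":0,"az":0},{"x":0.0015,"y":-0.04,"z":0,"ax":0,"ay":0,"az":0},{"x":0.0015,"y":-0.04,"z":0,"ax":0,"ay":0,"az":0},{"x":0.0015,"y":-0.04,"z":0,"ax":0,"ay":0,"az":0},{"x":0.0015,"y":-0.04,"z":0,"ax":0,"ay":0,"az":0},{"x":0.0015,"y":-0.04,"z":0,"ax":0,"ay":0,"az":0},{"x":0.0015,"y":-0.04,"z":0,"ax":0,"ay":0,"az":0},{"x":0.0015,"y":-0.03,"z":0,"ax":0,"ay":0,"az":0}]'
python3 -m handwheel '[{"x":0.001,"y":-0.025,"z":0,"ax":0,"ay":0,"az":0},{"x":0.001,"y":-0.025,"z":0,"ax":0,"ay":0,"az":0},{"x":0.001,"y":-0.025,"z":0,"ax":0,"ay":0,"az":0},{"x":0.001,"y":-0.025,"z":0,"ax":0,"ay":0,"az":0},{"x":0.001,"y":-0.025,"z":0,"ax":0,"ay":0,"az":0},{"x":0.001,"y":-0.02,"z":0,"ax":0,"ay":0,"az":0},{"x":0,"y":0,"z":0,"ax":0,"ay":0,"az":0},{"x":0,"y":0,"z":0,"ax":0,"ay":0,"az":0}]'
cat >> pr.py <<'E'
def edge(): # prop top -x edge in the wrist view, saw coords
    im,q=img('wrist'); h=cv2.cvtColor(im,cv2.COLOR_BGR2HSV); m=cv2.inRange(h,(10,45,50),(25,150,255))
    P=[]
    c=max(cv2.findContours(m,0,1)[0],key=cv2.contourArea)
    print('area',cv2.contourArea(c))
    for u,v in cv2.approxPolyDP(c,3,True)[:,0]:
        w=onz(q,u,v,112); b=onz(q,u,v,80); print((int(u),int(v)),'z112',round(w@ex-602.8,1),round(w@ey,1),'z80',round(b@ex-602.8,1),round(b@ey,1))
E
python3 -c "
from pr import *
s=arm.read_state();w=s['position'];print('saw x',w[0]*.9991+w[1]*.0425-602.8,'y',-w[0]*.0425+w[1]*.9991,s['contact_force'])
edge()"
```

```text
clock: 19.1
position: [576.0, 117.2, 93.0]
ee_rot: [-0.021, 1.0, 0.0, -0.001]
contact_force: [-4.0, 6.5, 0.2]
gripper_width: 0.0
grasp_force: 2.8
clock: 19.9
position: [578.2, 87.9, 93.1]
ee_rot: [-0.021, 1.0, -0.0, 0.0]
contact_force: [0.3, 0.2, 0.1]
gripper_width: 0.1
grasp_force: 0.1
saw x -21.42319845823738 y 63.23653672550025 [0.27540022 0.17896404 0.13199171]
area 27521.5
(290, 285) z112 -46.0 51.9 z80 -30.2 49.0
(0, 284) z112 -46.6 -52.1 z80 -31.0 -82.0
(0, 388) z112 -1.0 -64.5 z80 26.4 -97.7
(182, 387) z112 -0.6 7.3 z80 26.9 -7.3
(230, 359) z112 -13.9 27.6 z80 10.1 18.3
(246, 360) z112 -13.4 33.8 z80 10.7 26.1
(253, 368) z112 -9.7 36.3 z80 15.5 29.3
(269, 365) z112 -11.1 42.7 z80 13.7 37.3
(282, 351) z112 -17.6 48.1 z80 5.5 44.1
(286, 319) z112 -31.8 50.1 z80 -12.4 46.6
(291, 312) z112 -34.8 52.0 z80 -16.2 49.1
```

The prop is flush: both ends of its front edge are within about 1 mm, and its end is at y ≈ 49–51. About 30 mm remains. Advancing most of it, then creeping.

```bash
python3 -m handwheel '[{"x":0.001,"y":-0.014,"z":0,"ax":0,"ay":0,"az":0},{"x":0.001,"y":-0.014,"z":0,"ax":0,"ay":0,"az":0},{"x":0.001,"y":-0.014,"z":0,"ax":0,"ay":0,"az":0},{"x":0,"y":-0.014,"z":0,"ax":0,"ay":0,"az":0},{"x":0.001,"y":-0.014,"z":0,"ax":0,"ay":0,"az":0},{"x":0,"y":-0.01,"z":0,"ax":0,"ay":0,"az":0},{"x":0.001,"y":-0.01,"z":0,"ax":0,"ay":0,"az":0},{"x":0,"y":-0.01,"z":0,"ax":0,"ay":0,"az":0}]'
python3 -m handwheel '[{"x":0,"y":-0.003,"z":0,"ax":0,"ay":0,"az":0},{"x":0,"y":-0.003,"z":0,"ax":0,"ay":0,"az":0},{"x":0,"y":-0.003,"z":0,"ax":0,"ay":0,"az":0},{"x":0,"y":-0.003,"z":0,"ax":0,"ay":0,"az":0},{"x":0,"y":-0.003,"z":0,"ax":0,"ay":0,"az":0},{"x":0,"y":-0.003,"z":0,"ax":0,"ay":0,"az":0},{"x":0,"y":-0.003,"z":0,"ax":0,"ay":0,"az":0},{"x":0,"y":-0.003,"z":0,"ax":0,"ay":0,"az":0}]'
```

```text
clock: 20.75
position: [579.4, 69.3, 93.2]
ee_rot: [-0.021, 1.0, 0.001, 0.001]
contact_force: [-1.9, 3.4, 1.4]
gripper_width: -0.0
grasp_force: 2.4
clock: 21.55
position: [579.6, 63.9, 93.2]
ee_rot: [-0.021, 1.0, 0.0, 0.001]
contact_force: [-0.7, 4.5, 2.3]
gripper_width: -0.1
grasp_force: 2.3
```

```bash
python3 -m handwheel '[{"x":0,"y":-0.002,"z":0,"ax":0,"ay":0,"az":0},{"x":0,"y":-0.002,"z":0,"ax":0,"ay":0,"az":0},{"x":0,"y":-0.002,"z":0,"ax":0,"ay":0,"az":0},{"x":0,"y":-0.002,"z":0,"ax":0,"ay":0,"az":0},{"x":0,"y":-0.002,"z":0,"ax":0,"ay":0,"az":0},{"x":0,"y":-0.002,"z":0,"ax":0,"ay":0,"az":0},{"x":0,"y":-0.001,"z":0,"ax":0,"ay":0,"az":0},{"x":0,"y":-0.001,"z":0,"ax":0,"ay":0,"az":0}]'
```

```text
clock: 22.35
position: [579.5, 61.1, 93.2]
ee_rot: [-0.021, 1.0, 0.0, 0.0]
contact_force: [0.5, 5.4, 3.8]
gripper_width: -0.1
grasp_force: 2.6
```

```bash
python3 -m handwheel '[{"x":0,"y":-0.002,"z":0,"ax":0,"ay":0,"az":0},{"x":0,"y":-0.002,"z":0,"ax":0,"ay":0,"az":0},{"x":0,"y":-0.001,"z":0,"ax":0,"ay":0,"az":0},{"x":0,"y":-0.001,"z":0,"ax":0,"ay":0,"az":0},{"x":0,"y":-0.001,"z":0,"ax":0,"ay":0,"az":0},{"x":0,"y":-0.001,"z":0,"ax":0,"ay":0,"az":0},{"x":0,"y":0,"z":0,"ax":0,"ay":0,"az":0},{"x":0,"y":0,"z":0,"ax":0,"ay":0,"az":0}]'
```

```text
clock: 23.15
position: [579.4, 59.4, 93.2]
ee_rot: [-0.021, 1.0, 0.0, 0.0]
contact_force: [-1.1, 5.3, 3.2]
gripper_width: -0.1
grasp_force: 2.5
```

```bash
python3 -m handwheel '[{"x":0,"y":-0.002,"z":0,"ax":0,"ay":0,"az":0},{"x":0,"y":-0.002,"z":0,"ax":0,"ay":0,"az":0},{"x":0,"y":-0.001,"z":0,"ax":0,"ay":0,"az":0},{"x":0,"y":-0.001,"z":0,"ax":0,"ay":0,"az":0},{"x":0,"y":-0.001,"z":0,"ax":0,"ay":0,"az":0},{"x":0,"y":-0.001,"z":0,"ax":0,"ay":0,"az":0},{"x":0,"y":0,"z":0,"ax":0,"ay":0,"az":0},{"x":0,"y":0,"z":0,"ax":0,"ay":0,"az":0}]'
python3 -c "
from h import *
s=arm.read_state();print(s['position'],s['contact_force'])"
```

```text
clock: 23.95
position: [579.4, 57.9, 93.2]
ee_rot: [-0.021, 1.0, 0.0, 0.0]
contact_force: [0.2, 6.2, 3.1]
gripper_width: -0.3
grasp_force: 2.6
[579.39914443  57.85358028  93.18453644] [0.17971747 6.18746382 3.11937951]
```

```bash
python3 -m handwheel '[{"x":0,"y":-0.001,"z":0,"ax":0,"ay":0,"az":0},{"x":0,"y":-0.001,"z":0,"ax":0,"ay":0,"az":0},{"x":0,"y":-0.001,"z":0,"ax":0,"ay":0,"az":0},{"x":0,"y":-0.001,"z":0,"ax":0,"ay":0,"az":0},{"x":0,"y":-0.001,"z":0,"ax":0,"ay":0,"az":0},{"x":0,"y":-0.001,"z":0,"ax":0,"ay":0,"az":0},{"x":0,"y":0,"z":0,"ax":0,"ay":0,"az":0},{"x":0,"y":0,"z":0,"ax":0,"ay":0,"az":0}]'
```

```text
clock: 24.75
position: [579.4, 57.0, 93.2]
ee_rot: [-0.021, 1.0, 0.0, 0.001]
contact_force: [-0.3, 6.5, 2.9]
gripper_width: -0.1
grasp_force: 3.2
```

```bash
python3 -m handwheel '[{"x":0,"y":-0.001,"z":0,"ax":0,"ay":0,"az":0},{"x":0,"y":-0.001,"z":0,"ax":0,"ay":0,"az":0},{"x":0,"y":-0.001,"z":0,"ax":0,"ay":0,"az":0},{"x":0,"y":-0.001,"z":0,"ax":0,"ay":0,"az":0},{"x":0,"y":0,"z":0,"ax":0,"ay":0,"az":0},{"x":0,"y":0,"z":0,"ax":0,"ay":0,"az":0},{"x":0,"y":0,"z":0,"ax":0,"ay":0,"az":0},{"x":0,"y":0,"z":0,"ax":0,"ay":0,"az":0}]'
python3 -c "
from pr import *
P=[];
for i in range(4):
  arm.get_image('wrist'); s=arm.read_state();P.append([*s['position'],*s['contact_force']])
print(np.mean(P,0).round(2))"
```

```text
clock: 25.55
position: [579.4, 56.9, 93.2]
ee_rot: [-0.021, 1.0, 0.001, 0.001]
contact_force: [-0.3, 9.2, 3.3]
gripper_width: -0.1
grasp_force: 4.4
[579.44  56.91  93.2   -1.3    8.85   3.65]
```

The finger has stalled: 0.1 mm of travel for 0.8 mm commanded, and force is up from ~5.5 to 8.9 N, so about 3 N is on the screw. I'll check flushness before releasing.

```bash
python3 -c "
from pr import *
edge()
im,q=img('wrist'); h=cv2.cvtColor(im,cv2.COLOR_BGR2HSV)
m=cv2.inRange(h,(10,45,50),(25,150,255)); n=[]
for u in range(5,280,15):
  v=np.where(m[:,u]>0)[0]
  if len(v): w=onz(q,u,v.min(),80);n.append((w@ey,w@ex-602.8))
n=np.array(n);print(np.polyfit(n[:,0],n[:,1],1),n[:,1].min(),n[:,1].max())"
```

```text
area 27631.5
(290, 283) z112 -46.8 20.9 z80 -31.2 18.0
(0, 284) z112 -46.7 -82.9 z80 -31.1 -112.8
(0, 388) z112 -1.1 -95.3 z80 26.3 -128.4
(184, 386) z112 -1.2 -22.9 z80 26.2 -37.2
(231, 359) z112 -14.0 -3.1 z80 10.1 -12.2
(246, 360) z112 -13.5 2.8 z80 10.8 -4.9
(253, 368) z112 -9.7 5.3 z80 15.5 -1.7
(269, 365) z112 -11.1 11.7 z80 13.7 6.4
(282, 351) z112 -17.6 17.0 z80 5.6 13.1
(287, 317) z112 -32.7 19.4 z80 -13.4 16.1
(292, 310) z112 -35.7 21.4 z80 -17.2 18.6
[-6.38991269e-03 -3.16094895e+01] -31.807024271648743 -30.913367538500893
```

The prop is flush and its end is at y ≈ 18–19, as predicted. Backing off, rising, and going above the lever pin with the gripper part open.

```bash
python3 -m handwheel '[{"x":0,"y":0.005,"z":0,"ax":0,"ay":0,"az":0},{"x":0,"y":0.01,"z":0,"ax":0,"ay":0,"az":0},{"x":0,"y":0.04,"z":0,"ax":0,"ay":0,"az":0},{"x":0,"y":0.06,"z":0,"ax":0,"ay":0,"az":0},{"x":0,"y":0,"z":0.15,"ax":0,"ay":0,"az":0},{"x":0,"y":0,"z":0.2,"ax":0,"ay":0,"az":0},{"x":0,"y":0,"z":0.2,"ax":0,"ay":0,"az":0},{"x":0,"y":0,"z":0.1,"ax":0,"ay":0,"az":0}]'
python3 -m handwheel '[{"x":-0.02,"y":-0.15,"z":0,"ax":0,"ay":0,"az":0},{"x":-0.03,"y":-0.19,"z":0,"ax":0,"ay":0,"az":0},{"x":-0.03,"y":-0.19,"z":0,"ax":0,"ay":0,"az":0},{"x":-0.03,"y":-0.19,"z":0,"ax":0,"ay":0,"az":0},{"x":-0.03,"y":-0.19,"z":0,"ax":0,"ay":0,"az":0},{"x":-0.03,"y":-0.19,"z":0,"ax":0,"ay":0,"az":0},{"x":0,"y":-0.075,"z":0,"ax":0,"ay":0,"az":0},{"x":0,"y":0,"z":0,"ax":0,"ay":0,"az":0}]' -0.2
python3 -c "
from pr import *
im,q=img('wrist','w8.png'); s=arm.read_state();print(s['position'],np.round(proj(q,stop(0,-178.4,0,50)),1))
cv2.imwrite('pics/c8.png',im[60:480,120:600])"
```

```text
clock: 26.65
position: [580.3, 79.4, 226.7]
ee_rot: [-0.021, 1.0, 0.0, 0.003]
contact_force: [0.4, -0.3, -0.0]
gripper_width: -0.3
grasp_force: 0.0
clock: 27.45
position: [544.8, -157.6, 222.5]
ee_rot: [-0.02, 1.0, -0.0, -0.001]
contact_force: [1.3, 0.4, -0.2]
gripper_width: 34.0
grasp_force: 0.0
[ 545.00716662 -156.49652495  222.51120276] [324.7 254.8]
```

View pics/c8.png

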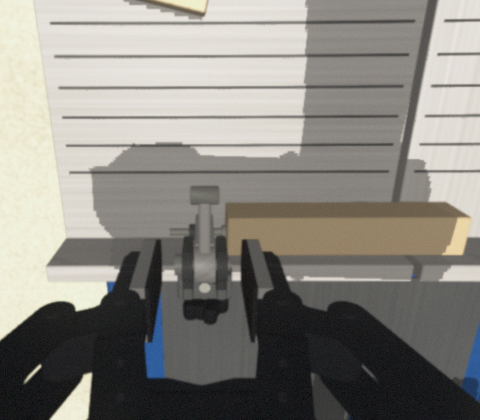

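The pin is at px (325,255), exactly the prediction for a fully-down stop, and the prop lies along the fence with its end at the screw. Descending to grip the pin.

```bash
python3 -m handwheel '[{"x":0.004,"y":0.006,"z":-0.06,"ax":0,"ay":0,"az":0},{"x":0,"y":0,"z":-0.1,"ax":0,"ay":0,"az":0},{"x":0,"y":0,"z":-0.1,"ax":0,"ay":0,"az":0},{"x":0,"y":0,"z":-0.1,"ax":0,"ay":0,"az":0},{"x":0,"y":0,"z":-0.1,"ax":0,"ay":0,"az":0},{"x":0,"y":0,"z":0,"ax":0,"ay":0,"az":0},{"x":0,"y":0,"z":0,"ax":0,"ay":0,"az":0},{"x":0,"y":0,"z":0,"ax":0,"ay":0,"az":0}]'
python3 -m handwheel '[{"x":0,"y":0,"z":0,"ax":0,"ay":0,"az":0},{"x":0,"y":0,"z":0,"ax":0,"ay":0,"az":0},{"x":0,"y":0,"z":0,"ax":0,"ay":0,"az":0},{"x":0,"y":0,"z":0,"ax":0,"ay":0,"az":0},{"x":0,"y":0,"z":0,"ax":0,"ay":0,"az":0},{"x":0,"y":0,"z":0,"ax":0,"ay":0,"az":0},{"x":0,"y":0,"z":0,"ax":0,"ay":0,"az":0},{"x":0,"y":0,"z":0,"ax":0,"ay":0,"az":0}]' -1
python3 -c "
import numpy as np
t=np.linspace(0,1.95,17);x=-50*np.cos(t);z=50*np.sin(t)
print([(round(a,3),round(a*.0425,4),round(b,3)) for a,b in zip(np.diff(x)/200,np.diff(z)/200)])"
```

```text
clock: 28.3
position: [546.8, -154.5, 131.9]
ee_rot: [-0.022, 1.0, -0.0, 0.001]
contact_force: [0.6, 0.5, 0.6]
gripper_width: 34.0
grasp_force: 0.0
clock: 29.1
position: [546.7, -155.6, 132.2]
ee_rot: [-0.021, 1.0, -0.0, 0.001]
contact_force: [-0.3, -2.5, 4.9]
gripper_width: 16.2
grasp_force: 58.7
[(np.float64(0.002), np.float64(0.0001), np.float64(0.03)), (np.float64(0.006), np.float64(0.0002), np.float64(0.03)), (np.float64(0.009), np.float64(0.0004), np.float64(0.029)), (np.float64(0.013), np.float64(0.0005), np.float64(0.028)), (np.float64(0.016), np.float64(0.0007), np.float64(0.026)), (np.float64(0.019), np.float64(0.0008), np.float64(0.024)), (np.float64(0.022), np.float64(0.0009), np.float64(0.021)), (np.float64(0.024), np.float64(0.001), np.float64(0.019)), (np.float64(0.026), np.float64(0.0011), np.float64(0.016)), (np.float64(0.028), np.float64(0.0012), np.float64(0.012)), (np.float64(0.029), np.float64(0.0012), np.float64(0.009)), (np.float64(0.03), np.float64(0.0013), np.float64(0.005)), (np.float64(0.03), np.float64(0.0013), np.float64(0.001)), (np.float64(0.03), np.float64(0.0013), np.float64(-0.002)), (np.float64(0.03), np.float64(0.0013), np.float64(-0.006)), (np.float64(0.029), np.float64(0.0012), np.float64(-0.01))]
```

```bash
python3 -m handwheel '[{"x":0.002,"y":0,"z":0.03,"ax":0,"ay":0,"az":0},{"x":0.006,"y":0,"z":0.03,"ax":0,"ay":0,"az":0},{"x":0.009,"y":0,"z":0.029,"ax":0,"ay":0,"az":0},{"x":0.013,"y":0.001,"z":0.028,"ax":0,"ay":0,"az":0},{"x":0.016,"y":0.001,"z":0.026,"ax":0,"ay":0,"az":0},{"x":0.019,"y":0.001,"z":0.024,"ax":0,"ay":0,"az":0},{"x":0.022,"y":0.001,"z":0.021,"ax":0,"ay":0,"az":0},{"x":0.024,"y":0.001,"z":0.019,"ax":0,"ay":0,"az":0}]'
python3 -c "
from pr import *
edge()"
```

```text
clock: 29.9
position: [562.3, -154.8, 167.7]
ee_rot: [-0.02, 1.0, 0.001, -0.008]
contact_force: [-5.6, -7.5, -9.0]
gripper_width: 15.9
grasp_force: 58.7
area 18301.5
(348, 280) z112 -39.6 -162.8 z80 -25.0 -160.3
(348, 297) z112 -28.6 -162.6 z80 -12.2 -160.0
(354, 297) z112 -28.6 -159.0 z80 -12.2 -155.9
(360, 310) z112 -19.9 -155.2 z80 -2.2 -151.5
(368, 310) z112 -19.9 -150.4 z80 -2.2 -145.9
(374, 316) z112 -15.9 -146.7 z80 2.5 -141.6
(380, 338) z112 -0.6 -142.4 z80 20.2 -136.6
(639, 338) z112 -1.1 13.7 z80 19.6 44.5
(639, 282) z112 -38.2 4.2 z80 -23.3 33.6
(619, 272) z112 -44.4 -8.5 z80 -30.6 18.9
(352, 272) z112 -44.6 -160.6 z80 -30.8 -157.7
```

```bash
python3 -m handwheel '[{"x":0.026,"y":0.001,"z":0.016,"ax":0,"ay":0,"az":0},{"x":0.028,"y":0.001,"z":0.012,"ax":0,"ay":0,"az":0},{"x":0.029,"y":0.001,"z":0.009,"ax":0,"ay":0,"az":0},{"x":0.03,"y":0.001,"z":0.005,"ax":0,"ay":0,"az":0},{"x":0.03,"y":0.001,"z":0.001,"ax":0,"ay":0,"az":0},{"x":0.03,"y":0.001,"z":-0.002,"ax":0,"ay":0,"az":0},{"x":0.03,"y":0.001,"z":-0.006,"ax":0,"ay":0,"az":0},{"x":0.029,"y":0.001,"z":-0.01,"ax":0,"ay":0,"az":0}]'
```

```text
clock: 30.75
position: [612.4, -152.8, 178.9]
ee_rot: [-0.021, 1.0, -0.0, -0.002]
contact_force: [-4.7, 1.2, 12.1]
gripper_width: 13.7
grasp_force: 58.3
```

The arc went well and the stop is at about 1.9 rad with the prop undisturbed. Now I'll release, rise, and come down shut on the −x side of the lever to push it over.

```bash
python3 -m handwheel '[{"x":0,"y":0,"z":0,"ax":0,"ay":0,"az":0},{"x":0,"y":0,"z":0,"ax":0,"ay":0,"az":0},{"x":0,"y":0,"z":0,"ax":0,"ay":0,"az":0},{"x":0,"y":0,"z":0.05,"ax":0,"ay":0,"az":0},{"x":0,"y":0,"z":0.1,"ax":0,"ay":0,"az":0},{"x":0,"y":0,"z":0.12,"ax":0,"ay":0,"az":0},{"x":0,"y":0,"z":0,"ax":0,"ay":0,"az":0},{"x":0,"y":0,"z":0,"ax":0,"ay":0,"az":0}]' -0.1
python3 -m handwheel '[{"x":-0.05,"y":0,"z":0,"ax":0,"ay":0,"az":0},{"x":-0.07,"y":-0.004,"z":0,"ax":0,"ay":0,"az":0},{"x":-0.07,"y":-0.004,"z":0,"ax":0,"ay":0,"az":0},{"x":-0.07,"y":-0.004,"z":0,"ax":0,"ay":0,"az":0},{"x":0,"y":0,"z":0,"ax":0,"ay":0,"az":0},{"x":0,"y":0,"z":0,"ax":0,"ay":0,"az":0},{"x":0,"y":0,"z":0,"ax":0,"ay":0,"az":0},{"x":0,"y":0,"z":0,"ax":0,"ay":0,"az":0}]' -1
cat > ang.py <<'E'
from pr import *
im,q=img('top'); g=im.astype(int)
b=cv2.imread('pics/t7.png').astype(int)  # same camera, stop down
d=(np.abs(g-b).sum(2)>60).astype(np.uint8); d[:150]=0;d[215:]=0;d[:,:365]=0;d[:,405:]=0
for c in cv2.findContours(d,0,1)[0]:
    if cv2.contourArea(c)>6: print('chg',cv2.boundingRect(c))
for th in (1.3,1.6,1.9,2.2,2.6,2.8,2.9): print(th,np.round(proj(q,stop(th,-178.4,0,50)),1),np.round(proj(q,stop(th,-178.4,58,0)),1))
E
python3 ang.py
```

```text
clock: 31.55
position: [614.7, -152.3, 232.2]
ee_rot: [-0.021, 1.0, 0.0, 0.001]
contact_force: [-0.1, 0.2, -0.7]
gripper_width: 38.6
grasp_force: 0.0
clock: 32.35
position: [562.8, -154.8, 230.9]
ee_rot: [-0.021, 1.0, 0.0, -0.0]
contact_force: [-0.2, -0.0, 0.1]
gripper_width: 0.2
grasp_force: 0.0
chg (365, 150, 40, 53)
1.3 [383.4 177.3] [381.  199.9]
1.6 [383.1 171.6] [381.9 198.8]
1.9 [382.6 166.6] [382.7 195.9]
2.2 [382.  162.8] [383.4 191.2]
2.6 [380.9 159.9] [383.8 183.2]
2.8 [380.4 159.7] [383.9 178.7]
2.9 [380.1 159.8] [383.8 176.4]
```

```bash
python3 -m handwheel '[{"x":-0.015,"y":0,"z":-0.05,"ax":0,"ay":0,"az":0},{"x":0,"y":0,"z":-0.06,"ax":0,"ay":0,"az":0},{"x":0,"y":0,"z":-0.06,"ax":0,"ay":0,"az":0},{"x":0,"y":0,"z":-0.045,"ax":0,"ay":0,"az":0},{"x":0,"y":0,"z":0,"ax":0,"ay":0,"az":0},{"x":0,"y":0,"z":0,"ax":0,"ay":0,"az":0},{"x":0.03,"y":0.001,"z":0,"ax":0,"ay":0,"az":0},{"x":0.03,"y":0.001,"z":0,"ax":0,"ay":0,"az":0}]'
python3 -m handwheel '[{"x":0.03,"y":0.001,"z":0,"ax":0,"ay":0,"az":0},{"x":0.03,"y":0.001,"z":0,"ax":0,"ay":0,"az":0},{"x":0.03,"y":0.001,"z":0,"ax":0,"ay":0,"az":0},{"x":0.03,"y":0.001,"z":0,"ax":0,"ay":0,"az":0},{"x":0.03,"y":0.001,"z":0,"ax":0,"ay":0,"az":0},{"x":0.03,"y":0.001,"z":0,"ax":0,"ay":0,"az":0},{"x":0,"y":0,"z":0,"ax":0,"ay":0,"az":0},{"x":0,"y":0,"z":0,"ax":0,"ay":0,"az":0}]'
```

```text
clock: 33.2
position: [572.4, -154.5, 189.1]
ee_rot: [-0.021, 1.0, -0.0, 0.001]
contact_force: [2.0, 0.2, 0.3]
gripper_width: 0.2
grasp_force: 0.0
clock: 34.0
position: [608.4, -153.4, 188.6]
ee_rot: [-0.021, 1.0, -0.0, 0.001]
contact_force: [-2.1, -0.1, -0.3]
gripper_width: -0.2
grasp_force: 0.7
```

```bash
python3 -m handwheel '[{"x":0.025,"y":0.001,"z":-0.01,"ax":0,"ay":0,"az":0},{"x":0.02,"y":0.001,"z":-0.015,"ax":0,"ay":0,"az":0},{"x":0.02,"y":0.001,"z":-0.02,"ax":0,"ay":0,"az":0},{"x":0.015,"y":0,"z":-0.025,"ax":0,"ay":0,"az":0},{"x":0.01,"y":0.001,"z":-0.025,"ax":0,"ay":0,"az":0},{"x":0.005,"y":0,"z":-0.02,"ax":0,"ay":0,"az":0},{"x":0.005,"y":0,"z":-0.01,"ax":0,"ay":0,"az":0},{"x":0,"y":0,"z":0,"ax":0,"ay":0,"az":0}]'
```

```text
clock: 34.8
position: [627.7, -152.4, 162.9]
ee_rot: [-0.021, 1.0, 0.0, 0.0]
contact_force: [0.4, -0.0, 0.5]
gripper_width: -0.4
grasp_force: 0.1
```

```bash
python3 -m handwheel '[{"x":0,"y":0,"z":0.1,"ax":0,"ay":0,"az":0},{"x":0,"y":0,"z":0.2,"ax":0,"ay":0,"az":0},{"x":0,"y":0,"z":0.2,"ax":0,"ay":0,"az":0},{"x":-0.15,"y":0.1,"z":0.1,"ax":0,"ay":0,"az":0},{"x":-0.2,"y":0.1,"z":0,"ax":0,"ay":0,"az":0},{"x":-0.15,"y":0.18,"z":0,"ax":0,"ay":0,"az":0},{"x":0,"y":0.22,"z":0,"ax":0,"ay":0,"az":0},{"x":0,"y":0.22,"z":0,"ax":0,"ay":0,"az":0}]'
python3 -m handwheel '[{"x":-0.1,"y":0.22,"z":0,"ax":0,"ay":0,"az":0},{"x":-0.1,"y":0.22,"z":0,"ax":0,"ay":0,"az":0},{"x":-0.1,"y":0.22,"z":0,"ax":0,"ay":0,"az":0},{"x":0,"y":0.22,"z":0,"ax":0,"ay":0,"az":0},{"x":0,"y":0.22,"z":0,"ax":0,"ay":0,"az":0},{"x":0,"y":0,"z":0,"ax":0,"ay":0,"az":0},{"x":0,"y":0,"z":0,"ax":0,"ay":0,"az":0},{"x":0,"y":0,"z":0,"ax":0,"ay":0,"az":0}]'
cat > fin.py <<'E'
from pr import *
im,q=img('top','t9.png'); a=cv2.imread('pics/top0.png').astype(int); b=cv2.imread('pics/t7.png').astype(int); g=im.astype(int)
print('diff to start(up):',np.abs(g-a)[150:215,365:405].mean(),' to down:',np.abs(g-b)[150:215,365:405].mean())
for n,r in (('offcut',np.s_[235:258,375:408]),('sdr',np.s_[215:290,455:505]),('mould',np.s_[245:345,30:135])):
    print(n,'diff from start',np.abs(g-a)[r].mean())
# arm-end bright blob and prop
gr=cv2.cvtColor(im,cv2.COLOR_BGR2GRAY); ga=cv2.cvtColor(a.astype(np.uint8),cv2.COLOR_BGR2GRAY)
print(gr[152:192:2,374:392:2]); print(ga[152:192:2,374:392:2])
h=cv2.cvtColor(im,cv2.COLOR_BGR2HSV); m=cv2.inRange(h,(10,50,110),(25,140,255)); m[:170]=0;m[225:]=0;m[:,:260]=0;m[:,390:]=0
c=max(cv2.findContours(m,0,1)[0],key=cv2.contourArea)
for u,v in cv2.boxPoints(cv2.minAreaRect(c)): w=onz(q,u,v,112); print('prop',round(w@ex-602.8,1),round(w@ey,1))
E
python3 fin.py
```

```text
clock: 35.6
position: [525.7, 12.4, 283.5]
ee_rot: [-0.02, 1.0, 0.0, -0.0]
contact_force: [1.4, -0.5, -0.7]
gripper_width: -0.0
grasp_force: 0.0
clock: 36.4
position: [467.1, 230.7, 282.8]
ee_rot: [-0.021, 1.0, -0.0, -0.001]
contact_force: [-0.9, -0.5, -0.4]
gripper_width: -0.1
grasp_force: 0.0
diff to start(up): 6.101538461538461  to down: 10.853333333333333
offcut diff from start 5.178304787000439
sdr diff from start 20.699733333333334
mould diff from start 7.933333333333334
[[ 55  54  56  55  55  55  55  52  49]
 [ 54  54  55  54  55  54  54  54  49]
 [ 54  54  55  54  54  56  55  55  49]
 [ 49  11  85 102 101  87  54  56  50]
 [  6   9  69  90  91  79  54  55  51]
 [  9   4   5 122 112  29  56  55  46]
 [  7  16  63 120 113  37  54  45  46]
 [ 22  22  48 117 118  51  49  51  49]
 [ 55  55  55 114 120  52  48  52  50]
 [ 51  56  59 114 120  40  56  56  56]
 [ 46  49  41 111 118  41  56 130 130]
 [ 46  35  50  46 116 151 127 136 136]
 [ 39  37  83  49 113 151 132  46  56]
 [ 58  62  85  90 112 151 133  58  85]
 [ 48  32  30  44 109 150 132  70  85]
 [110  19  36  53  56  42  50 137
[... 308 characters left out ...]
3  52  48]
 [  8  10  66  86  86  75  52  53  47]
 [  8   9   6 116 108  27  53  53  44]
 [  3  14  60 109 108  36  52  43  44]
 [ 19  22  46 109 113  48  46  48  48]
 [ 52  53  53 109 114  49  45  49  49]
 [ 48  53  57 109 114  38  53  53  51]
 [ 43  46  40 107 112  38  53 125 124]
 [ 44  34  48  44 112 144 125 130 130]
 [ 37  36  68  47 108 145 125  48  44]
 [ 57  60  93 106 107 145 127  56  86]
 [ 45  31  36  40 104 142 126  60  81]
 [106  17  33  51  77  76  76 131 131]
 [113  50  69  77  77  62  77 130 129]
 [110  75  76  77  76  77 103 130 130]
 [113  78  76  77  77  77  78  79  80]
 [133 133 134  79  78  79 134 133 133]]
prop -0.3 16.5
prop 0.4 -161.9
prop -30.3 -161.1
prop -30.9 16.4
```

The stop's pixels match the starting "up" picture. The prop is flush, with its front edge at x ≈ −31 mm at both ends and y the same as when gauged. The robot is clear of everything, so I'm handing in.

```bash
python3 -c "
from bench import arm
print(arm.job_done())"
```

```text
the job is handed in; nothing more can be done
None
```

I gauged the prop against the screw with a light touch (about 3 N by wrist force, not measured at the screw) and left it flush along the fence with the stop swung back up. I handed the job in at about 36 s; the judge returned no verdict.

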